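Hang a tealight holder on the curved bar of its display stand

ROBOT

A 7-joint arm with a two-finger parallel gripper is mounted at the origin on the work surface. World frame = base frame: x ahead of the robot, y to its left, z up, the work surface at z = 0. Lengths are in mm, angles in rad, forces in N, time in s.
With the tool pointing down it reaches from about 425 to 950 mm from the base axis. Payload 4.7 kg.
Tool frame: the origin (TCP) lies at the very end of the fingers, on their centre line; the grasp point (between the pads) lies 19 mm behind it (bot.pinch_z is the distance from the TCP to the grasp point, in mm); z points along the fingers, y is the line along which they close (so a half turn about z gives the same grasp; the last joint's range is limited). The gripper opens to 87 mm and grips with 3 to 60 N. Pads are 19 mm wide; open, the fingers measure 117 mm over their backs; the gripper's body (75 mm by 190 mm) begins 51 mm behind the grasp point.
Start: joints at [-1.181, 0.469, -0.049, 1.532, 0.024, 1.141, -0.082], TCP at [274.461, 616.701, 222.573] pointing down, gripper open.
Joint ranges: [-2.59, 2.59], [-0.33, 1.99], [-1.39, 1.29], [0.1, 2.45], [-1.04, 4.18], [0.21, 1.99], [-2.66, 2.66]. Speed limits (rad/s): [2.57, 2.57, 3.14, 3.14, 3.14, 3.14, 3.14].

INTERFACE

Orientations are given as a rotation vector (axis times angle).
In Python, from plant import bot gives the robot as it stands. The module is installed in compiled form; this text tells all that it offers.
- The arm moves only by the shell command python3 -m crank 'ROWS' [OPENING] [FORCE]. ROWS is JSON, a list that holds one entry, the list of rows, each a list of 6 numbers: the shift along the tool's x, y, z in units of 0.03 m (1.0 is 0.03 m), then the turn, a rotation vector about the tool's x, y, z in units of 0.08 rad (1.0 is 0.08 rad). A call has 1 to 12 rows; each row shifts and turns the commanded pose from where the row before left it, along the tool's axes as they then stand; what a row does not reach is not made up. A row lasts 1/12 s, in which the tool goes at most 41.7 mm and 7.16 degrees, less where a joint would pass 70% of its speed; a pose out of reach is approached as far as the arm can. A call with a number of a shift or a turn outside -1 to 1 is refused whole. A call with a gripper value outside its range is refused whole. OPENING is the opening, from 0 (shut) to 1 (fully open), set as the call begins (- or left out, the last holds). The fingers move at their own pace and stop on an object; FORCE is the grip in N (left out, the last holds). Time passes only in rows, so rows that do not move let the fingers close. It gives the time, the measured TCP pose, the force, the opening and the grip force at its end, in the units of the state.
- bot.state(): the state, without advancing time (a new reading comes with each control period).
- bot.snapshot(name): name is "scene" or "top"; returns a dict with "pixels" (480x640x3 uint8, blue, green, red), "mtx" (3x3 intrinsics, pixels), "R" (3x3) and "t" (3): a world point X has camera coordinates R X + t. Camera axes: x right, y down, z forward; pixel columns grow to the right and rows downward; lengths in mm; the calibration is good to about 2 mm. A picture is of the moment at which its call begins. There is no depth.
- bot.job_done(): hands the job in; it is judged then, once.
The state is a dict: "time": time; "q": joint angles; "qvel": joint speeds; "joint_torque": joint torques, N m; "tool_pos": TCP position; "ee_rot": TCP orientation; "wrist_force": force on the tool from outside, world axes, zero at the start; "torque": the same for the moment, N m; "finger_gap": opening from 0.0 (shut) to 1.0 (fully open); "grip_force": force on a finger pad.
Only numpy, scipy, OpenCV 4.12 (cv2) and the standard library are available. Lean on these libraries where they do the work, as an engineer would, in place of code of your own. Each camera call takes 0.05 s, during which the arm holds its last target. There are 200 camera calls.

TASK

Hang the loose tealight holder on the display stand: thread its bushing over the free end of the curved bar, slide it round the bend and push it fully home to the collar, so that the spring keeper clicks up behind it, then let go and leave it hanging. Keep the holder upright, push gently (8 N along the bar is plenty, and the stand must never bear more than 25 N), and leave the mould, the jar and the tin where they stand.

Things in the scene. Friction and masses are not known exactly. Their poses are not given: they have to be found in the camera images.
- stand: Fixed steel stand. Origin: foot of the post, on the bench. A level round bar, 12 mm thick, axis 160 mm up, leaves the post along the stand's +x, straight to x = 150 mm; then it bends clockwise seen from above through 80 degrees, radius 110 mm, and ends in a straight 35 mm with a round nose. Post and elbow stay below the bar's top. Foot plate 12 mm thick, x -30 to 230, y -110 to 30 mm.
- bend_mid (a point): Middle of the bend, on the bar's axis (stand x 220.7, y -25.7 mm); the bend's centre is at stand x 150, y -110 mm. Axes as the stand's: here the bar runs along the stand's x turned 40 degrees clockwise seen from above.
- bar_end (a point): Extreme tip of the bar's round nose (6 mm radius), on its axis. Axes as the stand's: there the bar points outwards along the stand's x turned 80 degrees clockwise seen from above.
- keeper (a joint): Snap tongue of the stop collar. The collar (25 mm wide) is clamped on the straight part with its face at stand x 35 to 75 mm, where exactly is not reported. The tongue lies in a groove on the bar's top; its barb, 6 mm high, stands 30 mm before the face, its ramp (39 mm long) facing the bend. 0 rad: up; 0.05 to 0.2: pressed by a passing bushing, which takes 2 to 6 N along the bar; back to 0 behind a home bushing.
- bushing (a point): Centre of the holder's brass bushing: bore 15 mm, outside 25 mm, length 28 mm; x axis along the bore (either end may go first), z up. 90 mm above the holder's flat underside. Under it hang two straps and a tin cup 58 mm wide and 24 mm high with a tealight. The holder is loose, stands on the bench at the start, 0.14 to 0.28 kg; home, it touches the collar's face or stands up to 2 mm off it, bore's top resting on the bar.
- lug (a point): Where to take the holder: centre of the free upper part of the flat aluminium lug on top of the bushing, 40 mm above the bore's axis. The lug is 24 mm along the bore, 12 mm thick across it and rises from 11 to 58 mm above the bore's axis. Pinch its 12 mm from above, fingertips clear above the bushing. A push here cocks the bushing, so the bar bears 2 to 2.5 times its force.
- mould: Bystander: open aluminium pillar mould, 72 mm wide, 130 mm high; origin under its centre. Leave it.
- jar: Bystander: amber glass jar with a lid, 68 mm wide, 85 mm high; origin under its centre. Leave it.
- tin: Bystander: low lidded aluminium candle tin, 68 mm wide, 56 mm high; origin under its centre. Leave it.
Things that resemble listed ones, but are neither listed nor needed, are in the scene too. Leave any blue or orange look-alike of the part that bears bushing alone.

How it is judged:
By the outcome, as a careful person would: the job done as asked, in the order asked, and still so for the second after the job is handed in, with the robot touching nothing.
It also fails if it takes over 72 s, if anything falls off the work surface, if the arm or the gripper's body presses on something with over 40 N, if the wrist force passes 120 N, or if a joint passes its speed limit or range.

## Working session

There is one attempt and no reset: what is moved stays moved. The work goes in short steps, Python scripts to look and compute and a shell command to move; the robot and the scene stay as the last step left them, time stands still between calls to the robot, and variables do not carry over. Pictures are saved under pics/ and viewed, at most 14 in all, crops included, and the job is handed in when it is done.

```bash
mkdir -p pics; cat > h.py <<'E'
import numpy as np, cv2
from plant import bot
def snap(n):
    s=bot.snapshot(n); 
    return s['pixels'],np.array(s['mtx']),np.array(s['R']),np.array(s['t']).ravel()
def ray(c,uv):
    _,K,R,t=c; d=R.T@np.linalg.solve(K,[uv[0],uv[1],1.]); return -R.T@t,d
def onz(c,uv,z):
    o,d=ray(c,uv); return o+d*(z-o[2])/d[2]
def tri(c1,a,c2,b):
    o1,d1=ray(c1,a);o2,d2=ray(c2,b)
    s=np.linalg.lstsq(np.c_[d1,-d2],o2-o1,rcond=None)[0]
    p,q=o1+s[0]*d1,o2+s[1]*d2
    return (p+q)/2,np.linalg.norm(p-q)
def proj(c,X):
    _,K,R,t=c; x=K@(R@np.array(X,float)+t); return x[:2]/x[2]
E
python3 - <<'E'
from h import *
for n in('scene','top'):
    c=snap(n); cv2.imwrite(f'pics/{n}0.png',c[0]); print(n,-c[2].T@c[3],c[2][2],c[1][0])
s=bot.state();print(s['time'],s['tool_pos'],s['ee_rot'],s['finger_gap'],bot.pinch_z,s['wrist_force'])
from scipy.spatial.transform import Rotation as R
print(R.from_rotvec(s['ee_rot']).as_matrix())
E
```

```text
scene [1095.28243005  628.61283543  780.83664692] [-0.5266579  -0.59407096 -0.60803877] [485.42868753   0.         315.04312663]
top [ 269.90537746  -21.11508424 1228.66034733] [ 0.20638315 -0.01223411 -0.97839477] [470.91620756   0.         319.9877917 ]
0.1 [274.26535044 616.18980925 221.62218139] [-6.52854187e-01 -3.07271664e+00  2.64055973e-03] 1.0004616634672021 18.700000000000003 [0.26334753 0.27499623 0.84697438]
[[-9.13614338e-01  4.06581413e-01 -6.28281427e-04]
 [ 4.06581893e-01  9.13612966e-01 -1.58522247e-03]
 [-7.05159355e-05 -1.70372983e-03 -9.99998546e-01]]
```

View pics/scene0.png

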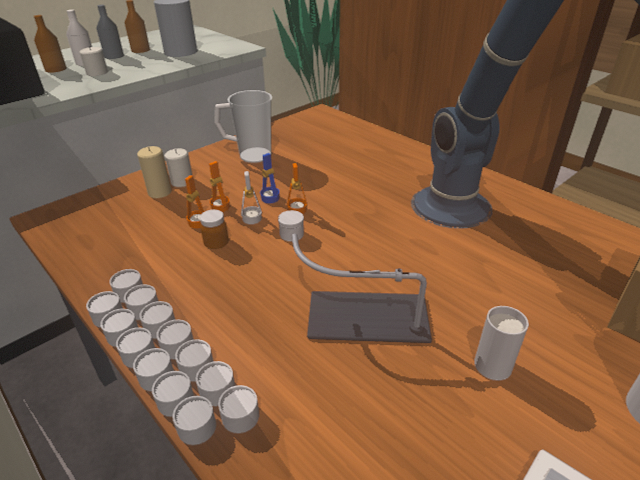

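View pics/top0.png

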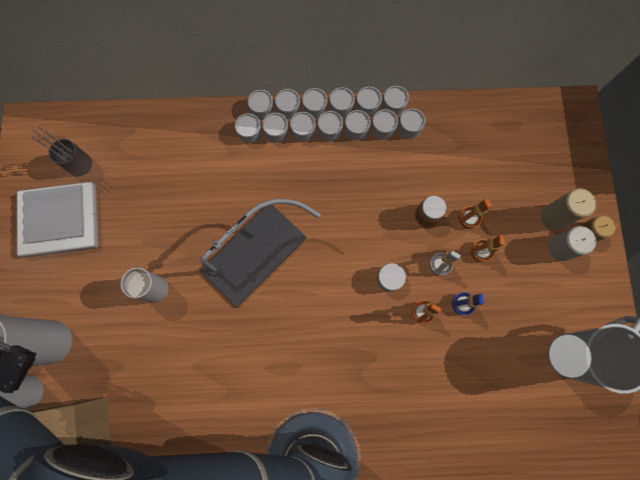

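Scene picture: the stand's bar runs from the post at (420,290) to its nose at (294,235). Top picture: post (208,262), nose (319,214).
Candidates for the holder (scene px): orange (194,205), orange (217,190), orange (297,190), blue (268,180), bare aluminium (250,200). I choose the bare aluminium one, which is at top (443,262). The tin is at scene (291,226), the jar at (214,230), and the mould at (500,343).

```bash
python3 - <<'E'
from h import *
S=cv2.imread('pics/scene0.png');T=cv2.imread('pics/top0.png')
def crop(I,u,v,w,h,W,H): return cv2.resize(I[v:v+h,u:u+w],(W,H),interpolation=cv2.INTER_CUBIC)
a=crop(S,220,160,80,60,400,300);b=crop(T,410,235,80,60,400,300)
c=crop(S,280,220,160,120,400,300);d=crop(T,190,190,140,105,400,300)
cv2.imwrite('pics/crop1.png',np.vstack([np.hstack([a,b]),np.hstack([c,d])]))
E
```

```text
(no output)
```

View pics/crop1.png

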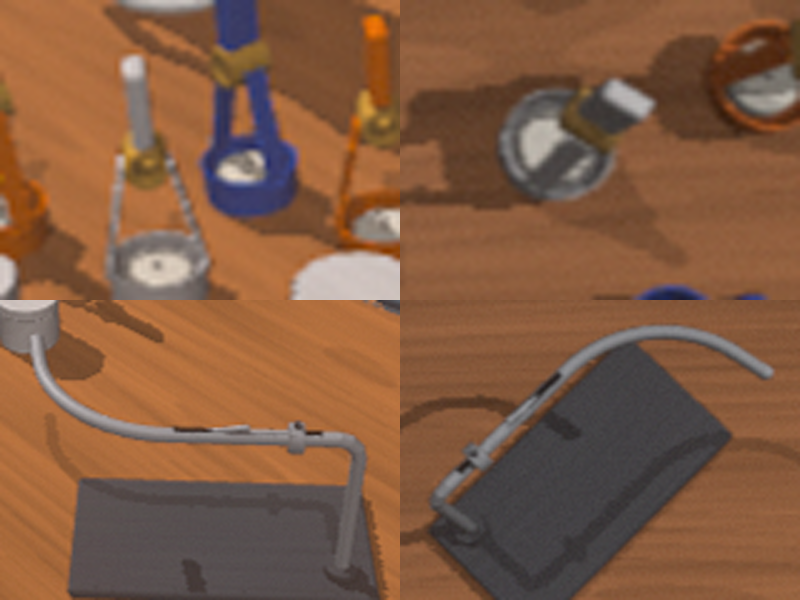

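The close crop confirms the bare aluminium holder: lug top at scene (247,172) and top (456,256), cup at top (441,264). The bar nose is at top (319,216) and the collar at about top (216,245).

```bash
python3 - <<'E'
from h import *
cs=snap('scene');ct=snap('top')
from scipy.optimize import least_squares
# plate: dark grey mask
def blob(m,pt):
    n,l,st,ce=cv2.connectedComponentsWithStats(m.astype(np.uint8)); return l==l[pt[1],pt[0]]
for nm,c,pt in(('scene',cs,(350,330)),('top',ct,(255,260))):
    I=c[0].astype(int); m=(I.max(2)<95)&(I.max(2)-I.min(2)<22)
    m=cv2.morphologyEx(m.astype(np.uint8),cv2.MORPH_OPEN,np.ones((5,5)))
    m=blob(m,pt); ys,xs=np.nonzero(m); print(nm,len(xs),xs.min(),xs.max(),ys.min(),ys.max())
    P=np.array([onz(c,(u,v),12)[:2] for u,v in zip(xs,ys)],np.float32)
    r=cv2.minAreaRect(P); print(r)
    print(cv2.boxPoints(r))
# lug top and cup
for nm,c,box in(('scene',cs,(236,165,262,200)),('top',ct,(445,245,465,262))):
    x0,y0,x1,y1=box; I=c[0][y0:y1,x0:x1].astype(int)
    m=(I.max(2)-I.min(2)<40)&(I.min(2)>(150 if nm=='top' else 130)); ys,xs=np.nonzero(m); print(nm,xs.mean()+x0,ys.mean()+y0,len(xs))
    for r in m.astype(int): print(''.join('.#'[k] for k in r))
lt=(455.6,255.6); ls=(246.8,172.4)
print('lug top tri',tri(cs,ls,ct,lt), onz(ct,lt,148),onz(cs,ls,148))
print('cup top z24',onz(ct,(441.4,264),24))
print('nose',tri(cs,(294.5,234.5),ct,(319,215.5)),onz(ct,(319,215.5),160))
# bar points in top: z=160
for uv in [(206,262),(216,245),(246,218)]: print(uv,onz(ct,uv,160))
E
```

```text
scene 5305 308 430 292 342
((516.5463256835938, 144.80767822265625), (142.03878784179688, 255.60365295410156), 44.19491195678711)
[[376.53656   186.93036  ]
 [554.7182      3.6695557]
 [656.5561    102.685    ]
 [478.37445   285.9458   ]]
top 5091 202 303 205 305
((510.5334167480469, 142.2154998779297), (142.68084716796875, 256.9166564941406), 43.91008377075195)
[[3.7004816e+02 1.8528400e+02]
 [5.4822723e+02 1.9375992e-01]
 [6.5101868e+02 9.9147003e+01]
 [4.7283960e+02 2.8423724e+02]]
scene 246.47619047619048 176.23809523809524 21
..........................
..........................
..........................
..........................
..........................
..........................
..........##..............
.........####.............
.........####.............
.........####.............
.........###..............
..........#...............
..........................
..........................
..........................
..........................
..........................
..........................
..........................
..........................
.......................
[... 610 characters left out ...]
....
.......######.......
.........######.....
..........#####.....
............##......
....................
....................
....................
....................
lug top tri (array([ 462.34172468, -352.35279473,  145.98858964]), np.float64(3.321480400659394)) [ 460.7479757  -350.49823777  148.        ] [ 464.96077172 -351.14072708  148.        ]
cup top z24 [ 461.80448188 -349.29811431   24.        ]
nose (array([565.40023851, -34.86527348, 160.51644846]), np.float64(0.6582442249633804)) [565.30476392 -34.63522814 160.        ]
(206, 262) [463.52036638 228.83567926 160.        ]
(216, 245) [502.70146083 206.29339393 160.        ]
(246, 218) [565.06311786 136.70350958 160.        ]
```

```bash
cat >> h.py <<'E'
from scipy.spatial.transform import Rotation as Ro
def go(target=None,yaw=None):
    """print shift in tool axes (units) to the target, and the turn about tool z for tool-x yaw (deg)"""
    s=bot.state(); M=Ro.from_rotvec(s['ee_rot']).as_matrix(); p=np.array(s['tool_pos'])
    y=np.degrees(np.arctan2(M[1,0],M[0,0])); 
    print('t%.2f pos %s yaw %.1f tilt %s F %s gap %.3f grip %.1f'%(s['time'],p.round(1),y,(M[:2,2]).round(3),np.round(s['wrist_force'],1),s['finger_gap'],s['grip_force']))
    if target is not None: print(' shift units',(M.T@(np.array(target)-p)/30).round(2))
    if yaw is not None: print(' turn units z',round(-np.radians((yaw-y+180)%360-180)/.08,2))
E
python3 -m crank '[[[0,0,-0.7,0,0,1],[0,0,-0.7,0,0,1],[0,0,-0.7,0,0,1],[0,0,0,0,0,1],[0,0,0,0,0,1],[0,0,0,0,0,1],[0,0,0,0,0,1],[0,0,0,0,0,1],[0,0,0,0,0,1],[0,0,0,0,0,1],[0,0,0,0,0,1],[0,0,0,0,0,1]]]' 0.5
python3 -m crank '[[[0,0,0,0,0,1],[0,0,0,0,0,1],[0,0,0,0,0,1],[0,0,0,0,0,1],[0,0,0,0,0,1],[0,0,0,0,0,1],[0,0,0,0,0,1],[0,0,0,0,0,1],[0,0,0,0,0,0.5],[0,0,0,0,0,0]]]'
python3 -c "
from h import *
go([520,130,285],62); go([462,-351,285])"
```

```text
time: 1.2
tool_pos: [274.3, 616.5, 285.2]
ee_rot: [2.003, 2.42, -0.001]
wrist_force: [-0.4, -0.8, 0.2]
finger_gap: 0.499
grip_force: 0.0
time: 2.03
tool_pos: [274.3, 616.6, 285.2]
ee_rot: [2.692, 1.618, -0.001]
wrist_force: [-0.3, 0.3, -0.1]
finger_gap: 0.502
grip_force: 0.0
t2.03 pos [274.3 616.6 285.2] yaw 62.0 tilt [-0.    -0.001] F [-0.3  0.3 -0.1] gap 0.502 grip 0.0
 shift units [-10.48  14.84   0.02]
 turn units z 0.0
t2.03 pos [274.3 616.6 285.2] yaw 62.0 tilt [-0.    -0.001] F [-0.3  0.3 -0.1] gap 0.502 grip 0.0
 shift units [-25.54  20.66   0.03]
```

```bash

python3 -m crank '[[[-0.58,0.82,0,0,0,0],[-0.58,0.82,0,0,0,0],[-0.58,0.82,0,0,0,0],[-0.58,0.82,0,0,0,0],[-0.58,0.82,0,0,0,0],[-0.58,0.82,0,0,0,0],[-0.58,0.82,0,0,0,0],[-0.58,0.82,0,0,0,0],[-0.58,0.82,0,0,0,0],[-0.58,0.82,0,0,0,0],[-0.58,0.82,0,0,0,0],[-0.58,0.82,0,0,0,0]]]' >/dev/null
python3 -m crank '[[[-0.58,0.82,0,0,0,0],[-0.58,0.82,0,0,0,0],[-0.58,0.82,0,0,0,0],[-0.58,0.82,0,0,0,0],[-0.58,0.82,0,0,0,0],[-0.58,0.82,0,0,0,0],[-0.84,0.32,0,0,0,0],[-0.84,0.32,0,0,0,0],[-0.84,0.32,0,0,0,0],[-0.84,0.32,0,0,0,0],[-0.84,0.32,0,0,0,0],[-0.84,0.32,0,0,0,0]]]' >/dev/null
python3 -m crank '[[[-0.84,0.32,0,0,0,0],[-0.84,0.32,0,0,0,0],[-0.84,0.32,0,0,0,0],[-0.84,0.32,0,0,0,0],[-0.84,0.32,0,0,0,0],[-0.84,0.32,0,0,0,0],[-0.84,0.32,0,0,0,0],[-0.84,0.32,0,0,0,0],[-0.84,0.32,0,0,0,0],[-0.84,0.32,0,0,0,0],[-0.5,0.2,0,0,0,0],[0,0,0,0,0,0]]]'
python3 -c "
from h import *
go([462,-351,111],62)"
```

```text
time: 5.03
tool_pos: [461.9, -315.9, 285.8]
ee_rot: [2.695, 1.611, -0.003]
wrist_force: [-0.5, -0.2, 0.5]
finger_gap: 0.499
grip_force: 0.0
t5.03 pos [ 461.9 -315.9  285.8] yaw 61.7 tilt [-0.    -0.003] F [-0.5 -0.2  0.5] gap 0.499 grip 0.0
 shift units [-1.01  0.55  5.83]
 turn units z -0.06
```

```bash

python3 -m crank '[[[-0.5,0.28,0,0,0,0],[-0.5,0.28,0,0,0,0],[0,0,1,0,0,0],[0,0,1,0,0,0],[0,0,1,0,0,0],[0,0,0.8,0,0,0],[0,0,0,0,0,0]]]' >/dev/null
python3 - <<'E'
from h import *
go([462,-351,111],62)
cs=snap('scene');ct=snap('top')
p=bot.state()['tool_pos']; print(proj(cs,p),proj(ct,p))
a=cv2.resize(cs[0][120:230,200:310],(400,400),interpolation=2);b=cv2.resize(ct[0][200:320,390:510],(400,400),interpolation=2)
cv2.imwrite('pics/c2.png',np.hstack([a,b]))
E
```

```text
t5.62 pos [ 462.5 -342.2  166.7] yaw 62.2 tilt [-0.008  0.006] F [-0.2  0.2 -0.4] gap 0.502 grip 0.0
 shift units [-0.27  0.14  1.86]
 turn units z 0.04
[247.28956022 165.27933864] [456.10286996 252.11522509]
```

View pics/c2.png

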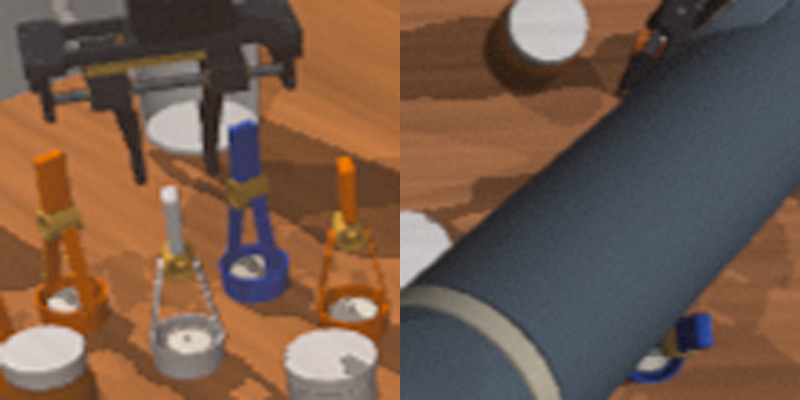

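The scene crop shows the fingers, tips at crop (140,180) and (212,172), straddling the aluminium lug at (170,190). The top view is blocked by the arm. I'll shift the remaining amount, descend and close.

```bash

python3 -m crank '[[[-0.27,0.12,0,0,0,0],[0,0,0,0,0,0],[0,0,0.5,0,0,0],[0,0,0.5,0,0,0],[0,0,0.5,0,0,0],[0,0,0.36,0,0,0],[0,0,0,0,0,0],[0,0,0,0,0,0]]]' >/dev/null
python3 -c "
from h import *
go([462,-351,111],62)"
python3 -m crank '[[[0,0,0,0,0,0],[0,0,0,0,0,0],[0,0,0,0,0,0],[0,0,0,0,0,0],[0,0,0,0,0,0],[0,0,0,0,0,0]]]' 0 30
python3 -c "
from h import *
go([462,-351,111],62)"
```

```text
t6.38 pos [ 464.  -355.4  116.2] yaw 62.0 tilt [ 0. -0.] F [-0.2  0.2  0.1] gap 0.501 grip 0.0
 shift units [ 0.1  -0.13  0.17]
 turn units z 0.01
time: 6.88
tool_pos: [463.7, -355.0, 115.9]
ee_rot: [-2.692, -1.619, -0.0]
wrist_force: [-2.2, -2.0, 0.8]
finger_gap: 0.136
grip_force: 30.4
t6.88 pos [ 463.7 -355.   115.9] yaw 62.0 tilt [0. 0.] F [-2.2 -2.   0.8] gap 0.136 grip 30.4
 shift units [ 0.09 -0.11  0.16]
 turn units z 0.01
```

```bash

python3 -m crank '[[[0,0,-0.2,0,0,0],[0,0,-0.5,0,0,0],[0,0,-0.8,0,0,0],[0,0,-0.8,0,0,0],[0,0,-0.8,0,0,0],[0,0,-0.8,0,0,0],[0,0,-0.8,0,0,0],[0,0,-0.7,0,0,0],[0,0,-0.3,0,0,0],[0,0,0,0,0,0]]]' 0 45 
python3 -c "
from h import *
go([532,-80,286],54)"
```

```text
time: 7.72
tool_pos: [464.4, -355.8, 288.8]
ee_rot: [2.689, 1.617, 0.004]
wrist_force: [-0.1, -0.3, -1.6]
finger_gap: 0.132
grip_force: 45.0
t7.72 pos [ 464.4 -355.8  288.8] yaw 62.0 tilt [ 0.004 -0.002] F [-0.1 -0.3 -1.6] gap 0.132 grip 45.0
 shift units [ 9.18 -2.32  0.09]
 turn units z 1.75
```

```bash

python3 -m crank '[[[0.3,-0.08,0,0,0,0],[0.6,-0.15,0,0,0,0],[0.8,-0.2,0,0,0,0],[0.8,-0.2,0,0,0,0],[0.8,-0.2,0,0,0,0],[0.8,-0.2,0,0,0,0],[0.8,-0.2,0,0,0,0],[0.8,-0.2,0,0,0,0],[0.8,-0.2,0,0,0,0],[0.8,-0.2,0,0,0,0],[0.8,-0.2,0,0,0,0],[0.6,-0.15,0,0,0,0]]]' >/dev/null
python3 -m crank '[[[0.48,-0.12,0,0,0,0],[0,0,0,0,0,0.6],[0,0,0,0,0,0.6],[0,0,0,0,0,0.55],[0,0,0,0,0,0]]]' >/dev/null
python3 - <<'E'
from h import *
go([532,-80,186],54)
cs=snap('scene');ct=snap('top')
p=np.array(bot.state()['tool_pos']); print(proj(cs,p),proj(ct,p))
cv2.imwrite('pics/s3.png',cs[0]);cv2.imwrite('pics/t3.png',ct[0])
a=cv2.resize(cs[0][150:300,220:370],(400,400),interpolation=2);b=cv2.resize(ct[0][160:280,270:390],(400,400),interpolation=2)
cv2.imwrite('pics/c3.png',np.hstack([a,b]))
E
```

```text
t9.13 pos [530.7 -78.1 284.7] yaw 54.0 tilt [-0.004  0.   ] F [ 0.4 -0.2 -2.6] gap 0.131 grip 45.0
 shift units [-0.02  0.08  3.29]
 turn units z 0.01
[291.0401664  170.96169847] [340.91801267 214.59443804]
```

View pics/c3.png

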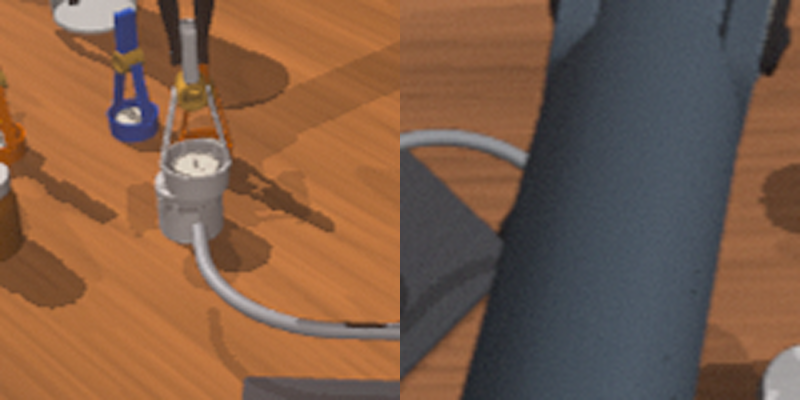

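The scene crop shows the holder hanging upright, its cup at crop (197,165), in front of the nose at (198,230). The arm blocks the top view, so I'll lower to bar height and measure the lateral offset in the scene view.

```bash

python3 -m crank '[[[0,0,0.6,0,0,0],[0,0,0.8,0,0,0],[0,0,0.8,0,0,0],[0,0,0.6,0,0,0],[0,0,0.3,0,0,0],[0,0,0.18,0,0,0],[0,0,0,0,0,0],[0,0,0,0,0,0]]]' >/dev/null
python3 - <<'E'
from h import *
go([546.6,-60.8,186],54)
cs=snap('scene')
p=np.array(bot.state()['tool_pos']); 
for nm,dz in(('bore',-25.9),('lugtop',32.1)): print(nm,proj(cs,p+[0,0,dz]))
print('nose',proj(cs,[565.4,-34.9,160]), 'lat/mm',proj(cs,p+np.array([.809,-.588,0]))-proj(cs,p))
a=cv2.resize(cs[0][180:255,245:345],(800,600),interpolation=2)
cv2.imwrite('pics/c4.png',a)
E
```

```text
t9.90 pos [532.5 -79.5 188.9] yaw 54.0 tilt [ 0.001 -0.   ] F [ 0.5 -0.1 -1.1] gap 0.137 grip 45.0
 shift units [0.78 0.01 0.1 ]
 turn units z 0.01
bore [292.76055451 219.07641698]
lugtop [291.55169597 197.08002828]
nose [294.64945878 234.71432202] lat/mm [-0.44977433  0.03386109]
```

View pics/c4.png

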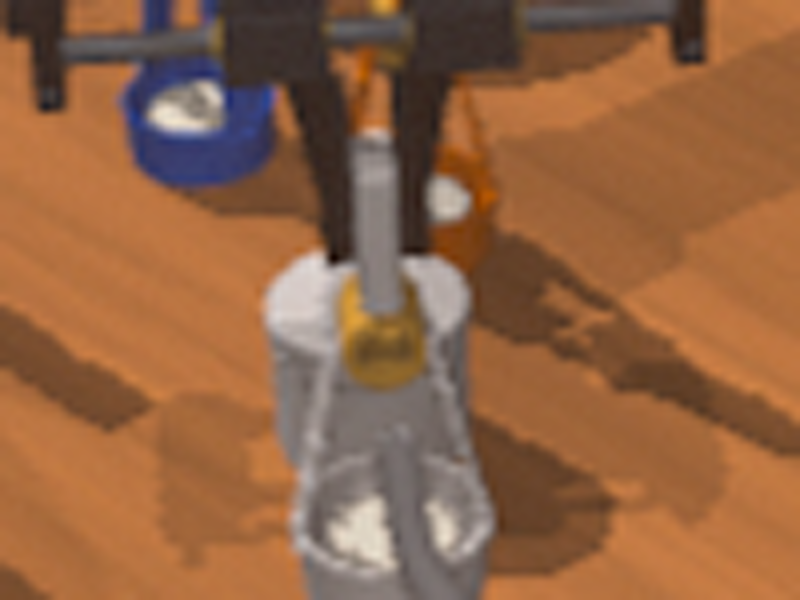

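```bash
python3 - <<'E'
from h import *
cs=list(snap('scene'));ct=list(snap('top'))
cs[0]=cv2.imread('pics/scene0.png');ct[0]=cv2.imread('pics/top0.png')
a=np.array([.5878,.809]);n=np.array([.809,-.5878])  # inward, tool y
N=np.array([565.4,-34.9]); p=np.array(bot.state()['tool_pos'])[:2]
print('tcp along,lat',(p-N)@a,(p-N)@n)
def gray(I):
    I=I.astype(int); return (I[...,2]-I[...,0]).clip(0)   # red minus blue, small for grey
G=gray(cs[0])
for v in range(233,262,2):
    row=G[v,280:330]; w=(45-row).clip(0,30)
    u=np.arange(280,330)
    # connected run with bar
    idx=np.nonzero(w>10)[0]
    runs=np.split(idx,np.nonzero(np.diff(idx)>1)[0]+1)
    for r in runs:
        if 3<=len(r)<=13:
            uc=(u[r]*w[r]).sum()/w[r].sum(); P=onz(cs,(uc,v),160)[:2]
            print('S',v,len(r),round(uc,2),((P-N)@a).round(1),((P-N)@n).round(2))
G=gray(ct[0])
for uu in range(296,322,2):
    col=G[195:225,uu]; w=(45-col).clip(0,30); idx=np.nonzero(w>10)[0]
    runs=np.split(idx,np.nonzero(np.diff(idx)>1)[0]+1)
    for r in runs:
        if 3<=len(r)<=13:
            vc=((195+r)*w[r]).sum()/w[r].sum(); P=onz(ct,(uu,vc),160)[:2]
            print('T',uu,len(r),round(vc,2),((P-N)@a).round(1),((P-N)@n).round(2))
E
```

```text
tcp along,lat -55.28393677052066 -0.18317897953344278
S 241 6 294.53 22.5 2.0
S 243 5 295.03 29.7 1.49
S 245 6 295.5 36.8 1.04
S 247 6 296.2 43.8 0.12
S 249 6 296.65 50.7 -0.26
S 251 7 297.78 57.8 -2.04
S 253 6 298.54 64.6 -3.06
S 255 6 300.5 71.7 -6.49
S 257 7 302.07 78.7 -9.1
S 259 8 304.3 85.7 -13.01
S 261 9 306.78 92.7 -17.38
T 296 5 203.0 62.3 -5.3
T 298 5 204.0 57.0 -4.68
T 300 6 204.44 52.5 -2.94
T 302 6 205.2 47.5 -1.84
T 304 6 206.46 41.8 -1.73
T 306 6 207.5 36.5 -1.2
T 308 6 208.56 31.1 -0.7
T 310 7 210.02 25.2 -1.01
T 312 6 211.38 19.4 -1.14
T 314 6 212.57 13.9 -0.9
T 316 5 214.0 8.0 -1.15
T 318 5 214.89 2.9 -0.31
```

```bash

python3 -m crank '[[[0.3,0,0.1,0,0,0],[0.4,0,0,0,0,0],[0.13,0.01,0.01,0,0,0],[0,0,0,0,0,0],[0,0,0,0,0,0]]]' >/dev/null
cat > lat.py <<'E'
from h import *
cs=snap('scene'); go([546.6,-60.8,186],54)
a=np.array([.5878,.809]);n=np.array([.809,-.5878]);N=np.array([565.4,-34.9])
p=np.array(bot.state()['tool_pos']); print('tcp along,lat',((p[:2]-N)@a).round(1),((p[:2]-N)@n).round(2))
I=cs[0][170:270,255:345].astype(np.float32); b,g,r=I[...,0],I[...,1],I[...,2]
H=cv2.cvtColor(cs[0],cv2.COLOR_BGR2HSV)[170:270,255:345]
m=(H[...,0]>18)&(H[...,0]<32)&(H[...,1]>110)
nn,l,st,ce=cv2.connectedComponentsWithStats(m.astype(np.uint8))
k=1+np.argmax(st[1:,4]); print('brass',ce[k]+[255,170],st[k], 'pred bore',proj(cs,p-[0,0,25.9]),'pred front face',proj(cs,p+np.r_[14*a,-25.9]))
cv2.imwrite('pics/c5.png',cv2.resize(cs[0][195:255,255:335],(800,600),interpolation=2))
E
python3 lat.py
```

```text
t10.52 pos [546.8 -59.3 184.9] yaw 54.0 tilt [-0. -0.] F [-0.1  0.  -2.2] gap 0.134 grip 45.0
 shift units [-0.04  0.02 -0.04]
 turn units z 0.01
tcp along,lat -30.7 -0.7
brass [290.74647887 183.92957746] [18 11 40  6 71] pred bore [293.91792471 226.92439887] pred front face [294.40141472 230.58763059]
```

View pics/c5.png

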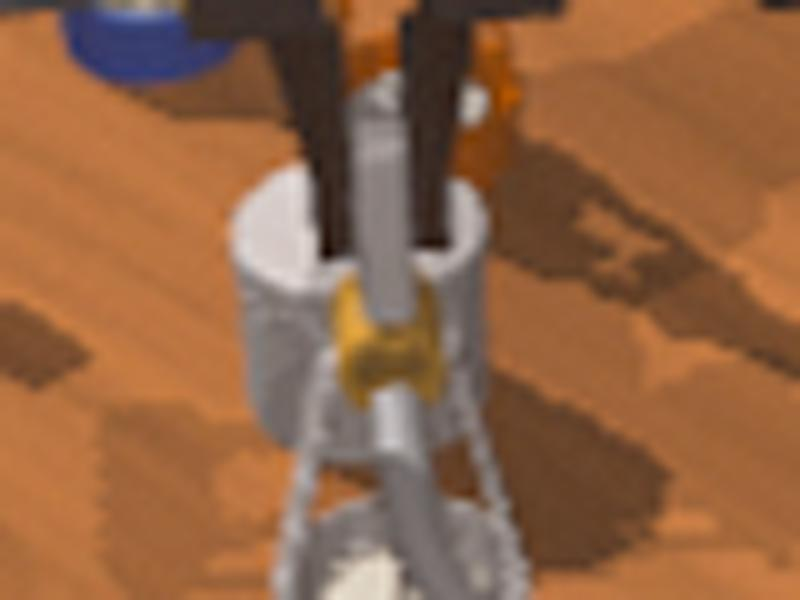

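The crop shows the bushing face centre at crop (391,360) and the bar nose at (397,387). That lies on the bore's projected line, so the lateral fit is within about 1 mm. Advancing gently while watching the forces.

```bash

python3 -m crank '[[[0.2,0,0,0,0,0],[0.2,0,0,0,0,0],[0.1,0,0,0,0,0],[0,0,0,0,0,0]]]' | grep -E 'pos|force'
python3 -m crank '[[[0.08,0,0,0,0,0],[0.08,0,0,0,0,0],[0,0,0,0,0,0]]]' | grep -E 'pos|force'
python3 lat.py
```

```text
tool_pos: [556.3, -46.1, 185.0]
wrist_force: [0.5, -0.5, -1.6]
grip_force: 45.0
tool_pos: [558.8, -42.9, 185.0]
wrist_force: [0.4, -0.4, -2.3]
grip_force: 45.0
t11.15 pos [558.6 -43.2 185. ] yaw 54.0 tilt [-0.  0.] F [-0.7  0.6 -1.5] gap 0.137 grip 45.0
 shift units [-0.71  0.02 -0.03]
 turn units z 0.01
tcp along,lat -10.7 -0.67
brass [292.89473684 188.69736842] [19 16 40  6 76] pred bore [294.59720684 232.14887692] pred front face [295.09517526 235.92262711]
```

```bash

for i in 1 2; do python3 -m crank '[[[0.08,0,0,0,0,0],[0.08,0,0,0,0,0],[0,0,0,0,0,0]]]' | grep -E 'pos|wrist_force'; done
python3 lat.py
```

```text
tool_pos: [561.6, -38.9, 185.0]
wrist_force: [0.2, -0.0, -2.5]
tool_pos: [564.5, -35.0, 185.0]
wrist_force: [0.2, 0.9, -2.7]
t11.70 pos [564.3 -35.3 185. ] yaw 54.1 tilt [-0.  0.] F [ 0.2 -0.2 -1.9] gap 0.135 grip 45.0
 shift units [-1.04  0.02 -0.03]
 turn units z 0.01
tcp along,lat -0.9 -0.69
brass [292.1971831  191.29577465] [19 19 40  6 71] pred bore [294.95155969 234.77701353] pred front face [295.45697875 238.60661844]
```

View pics/c5.png

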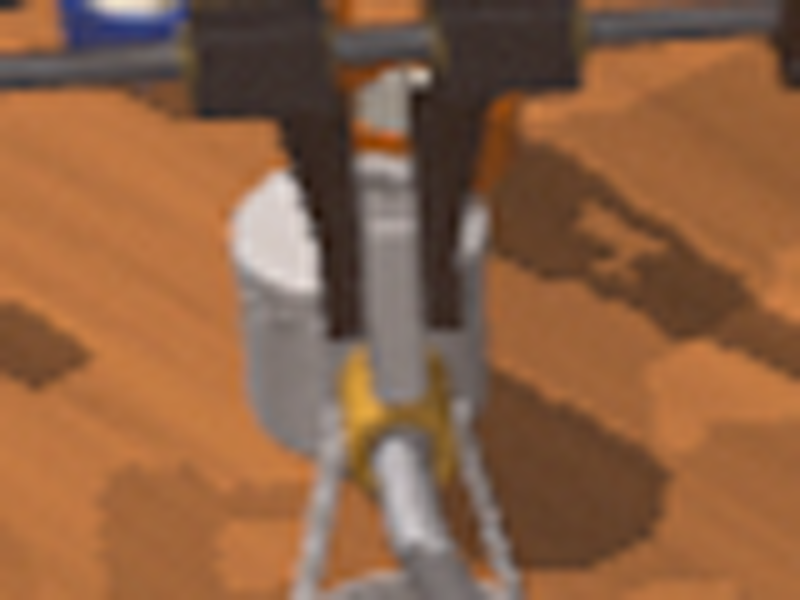

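The crop shows the bar entering the brass bore at crop (400,440), so the bushing is threaded on the nose without force. Sliding on along the straight end.

```bash

cat > arc.py <<'E'
import sys
from h import *
a=np.array([.5878,.809]);n=np.array([.809,-.5878]);N=np.array([565.4,-34.9])
L0=36.; DL=float(sys.argv[2]) if len(sys.argv)>2 else -0.5   # bend start, lateral offset of the axis
R=110.-0.4
def path(s):
    """bushing centre and yaw at arc length s past the nose"""
    th=np.clip((s-L0)/R,0,np.radians(80)); C=N+L0*a+DL*n-R*n
    e=lambda t:(np.cos(t)*a-np.sin(t)*n)  # tangent
    P=C+R*(np.cos(th)*n+np.sin(th)*a)
    if s<L0: P=P+(s-L0)*a
    s2=L0+R*np.radians(80)
    if s>s2: P=P+(s-s2)*e(th)
    return P,54+np.degrees(th)
S=[bot.state() for _ in range(1)]
s=S[0]; M=Ro.from_rotvec(s['ee_rot']).as_matrix(); p=np.array(s['tool_pos'])
ss=np.arange(-40,330,.1); d=[np.linalg.norm(path(x)[0]-p[:2]) for x in ss]; s0=ss[np.argmin(d)]
P0,y0=path(s0); t=np.array([np.cos(np.radians(y0)),np.sin(np.radians(y0))]); r=np.array([t[1],-t[0]])
F=np.array(s['wrist_force']); yaw=np.degrees(np.arctan2(M[1,0],M[0,0]))
print('t %.2f s %.1f right-off %.2f z %.1f yaw err %.2f tilt %s | F along %.1f right %.1f z %.1f tq %s'%(s['time'],s0,(p[:2]-P0)@r,p[2],yaw-y0,M[:2,2].round(3),F[:2]@t,F[:2]@r,F[2],np.round(s['torque'],2)))
if len(sys.argv)>1:
    P,y=path(float(sys.argv[1])); print(' shift',(M.T@(np.r_[P,185]-p)/30).round(3),'turn',round(-np.radians(y-yaw)/.08,2))
E
python3 -m crank '[[[0.15,0,0,0,0,0],[0.15,0,0,0,0,0],[0.15,0,0,0,0,0],[0.15,0,0,0,0,0],[0.1,0,0,0,0,0],[0,0,0,0,0,0]]]' >/dev/null
python3 arc.py 34
```

```text
t 12.20 s 20.9 right-off -0.34 z 184.9 yaw err 0.10 tilt [0. 0.] | F along 0.0 right -0.1 z -2.9 tq [-0.1   0.09  0.01]
 shift [ 0.438  0.012 -0.003] turn 0.02
```

```bash

python3 -m crank '[[[0.15,0,0,0,0,0],[0.15,0,0,0,0,0],[0.13,0,0,0,0,0],[0,0,0,0,0,0]]]' >/dev/null
python3 arc.py 36
python3 -m crank '[[[0.15,0,0,0,0,-0.3],[0.15,-0.003,0,0,0,-0.5],[0.15,-0.003,0,0,0,-0.5],[0,0,0,0,0,0]]]' >/dev/null
python3 arc.py 60
```

```text
t 12.53 s 33.8 right-off -0.56 z 184.9 yaw err 0.10 tilt [-0.     0.001] | F along 0.2 right 0.0 z -1.3 tq [0.12 0.18 0.  ]
 shift [ 0.073  0.019 -0.003] turn 0.02
t 12.87 s 46.9 right-off -0.93 z 184.9 yaw err 0.43 tilt [-0.001  0.001] | F along 0.4 right -2.1 z -0.8 tq [0.3  0.48 0.05]
 shift [ 0.436  0.008 -0.004] turn -1.4
```

```bash

python3 -m crank '[[[0,-0.03,0,0,0,0],[0.15,-0.005,0,0,0,-0.55],[0.15,-0.005,0,0,0,-0.55],[0,0,0,0,0,0]]]' >/dev/null
python3 arc.py 65
```

```text
t 13.20 s 55.9 right-off -1.31 z 185.0 yaw err 0.67 tilt [0.001 0.   ] | F along 0.1 right -1.6 z -2.7 tq [0.05 0.16 0.02]
 shift [0.302 0.035 0.002] turn -0.89
```

```bash

python3 -m crank '[[[0,-0.03,0,0,0,0],[0.15,-0.005,0,0,0,-0.52],[0.15,-0.005,0,0,0,-0.52],[0,0,0,0,0,0]]]' >/dev/null
python3 arc.py 75
python3 -m crank '[[[0,-0.02,0,0,0,0],[0.15,-0.003,0,0,0,-0.51],[0.15,-0.003,0,0,0,-0.51],[0,0,0,0,0,0]]]' >/dev/null
python3 arc.py 85
```

```text
t 13.53 s 65.0 right-off -2.47 z 185.1 yaw err 0.64 tilt [0.001 0.   ] | F along -0.4 right 0.6 z -2.6 tq [-0.08  0.04  0.07]
 shift [0.332 0.071 0.003] turn -1.0
t 13.87 s 73.9 right-off -2.90 z 185.2 yaw err 0.63 tilt [0.001 0.   ] | F along 1.4 right 0.6 z -2.0 tq [-0.02 -0.2  -0.01]
 shift [0.368 0.082 0.006] turn -1.13
```

```bash

python3 -m crank '[[[0.15,-0.003,0,0,0,-0.52],[0.15,-0.003,0,0,0,-0.52],[0.15,-0.003,0,0,0,-0.52],[0,0,0,0,0,0]]]' >/dev/null
python3 arc.py 95
python3 -m crank '[[[0.15,-0.003,0,0,0,-0.52],[0.15,-0.003,0,0,0,-0.52],[0.15,-0.003,0,0,0,-0.52],[0,0,0,0,0,0]]]' >/dev/null
python3 arc.py 100
```

```text
t 14.20 s 88.0 right-off -3.26 z 185.1 yaw err 0.40 tilt [0.001 0.   ] | F along 1.7 right 0.7 z -2.9 tq [ 0.   -0.21 -0.01]
 shift [0.233 0.103 0.003] turn -0.71
t 14.53 s 101.9 right-off -3.54 z 185.0 yaw err 0.25 tilt [0. 0.] | F along 0.7 right 1.2 z -1.2 tq [-0.01 -0.14  0.02]
 shift [-0.064  0.117  0.   ] turn 0.27
```

```bash

python3 -m crank '[[[0,0.02,0,0,0,0],[0.15,-0.002,0,0,0,-0.53],[0.15,-0.002,0,0,0,-0.53],[0.15,-0.002,0,0,0,-0.53],[0,0,0,0,0,0]]]' >/dev/null
python3 arc.py 120
python3 -m crank '[[[0.15,-0.002,0,0,0,-0.52],[0.15,-0.002,0,0,0,-0.52],[0.15,-0.002,0,0,0,-0.52],[0,0,0,0,0,0]]]' >/dev/null
python3 arc.py 140
```

```text
t 14.95 s 115.9 right-off -3.29 z 184.9 yaw err 0.25 tilt [-0.001  0.   ] | F along -0.3 right -0.3 z -2.3 tq [-0.11  0.01 -0.01]
 shift [ 0.137  0.108 -0.005] turn -0.41
t 15.28 s 129.7 right-off -3.25 z 184.9 yaw err 0.16 tilt [-0.001  0.   ] | F along 0.3 right -0.4 z -2.6 tq [-0.06  0.07 -0.06]
 shift [ 0.343  0.093 -0.004] turn -1.14
```

```bash

python3 -m crank '[[[0.15,-0.003,0,0,0,-0.52],[0.15,-0.003,0,0,0,-0.52],[0.15,-0.003,0,0,0,-0.52],[0,0,0,0,0,0]]]' >/dev/null
python3 arc.py 150
python3 -m crank '[[[0,-0.01,0,0,0,0],[0.15,-0.003,0,0,0,-0.52],[0.15,-0.003,0,0,0,-0.52],[0.15,-0.003,0,0,0,-0.52],[0,0,0,0,0,0]]]' >/dev/null
python3 arc.py 170
```

```text
t 15.62 s 143.5 right-off -3.31 z 184.9 yaw err 0.08 tilt [-0.001  0.   ] | F along 0.1 right 0.1 z -2.0 tq [-0.03  0.04 -0.02]
 shift [ 0.216  0.104 -0.003] turn -0.72
t 16.03 s 157.4 right-off -3.59 z 185.0 yaw err -0.01 tilt [-0.  0.] | F along -0.3 right -0.4 z -2.3 tq [-0.09  0.04  0.07]
 shift [ 0.418  0.095 -0.001] turn -1.44
```

```bash

python3 -m crank '[[[0.15,-0.003,0,0,0,-0.55],[0.15,-0.003,0,0,0,-0.55],[0.15,-0.003,0,0,0,-0.55],[0,0,0,0,0,0]]]' >/dev/null
python3 arc.py 180
python3 -m crank '[[[0.15,-0.003,0,0,0,-0.55],[0.15,-0.003,0,0,0,-0.55],[0.1,-0.003,0,0,0,-0.4],[0,0,0,0,0,0]]]' >/dev/null
python3 arc.py 200
```

```text
t 16.37 s 171.3 right-off -3.64 z 185.0 yaw err 0.26 tilt [-0.  0.] | F along 0.3 right 1.0 z -2.3 tq [-0.03  0.02 -0.05]
 shift [ 0.29   0.111 -0.   ] turn -0.94
t 16.70 s 183.6 right-off -3.77 z 185.0 yaw err 0.73 tilt [-0.  0.] | F along -0.7 right 0.0 z -1.3 tq [-0.02 -0.02 -0.02]
 shift [ 0.545  0.11  -0.   ] turn -0.46
```

```bash

python3 -m crank '[[[0.12,-0.002,0,0,0,-0.3],[0.12,0,0,0,0,-0.16],[0.12,0,0,0,0,0],[0,0,0,0,0,0]]]' >/dev/null
python3 arc.py 200
python3 - <<'E'
from h import *
cs=snap('scene'); cv2.imwrite('pics/c6.png',cv2.resize(cs[0][210:330,290:450],(800,600),interpolation=2))
E
```

```text
t 17.03 s 195.5 right-off -3.54 z 185.0 yaw err 0.08 tilt [-0.001  0.001] | F along -0.3 right 0.1 z -1.8 tq [-0.1   0.02  0.04]
 shift [ 0.15   0.118 -0.002] turn 0.02
```

View pics/c6.png

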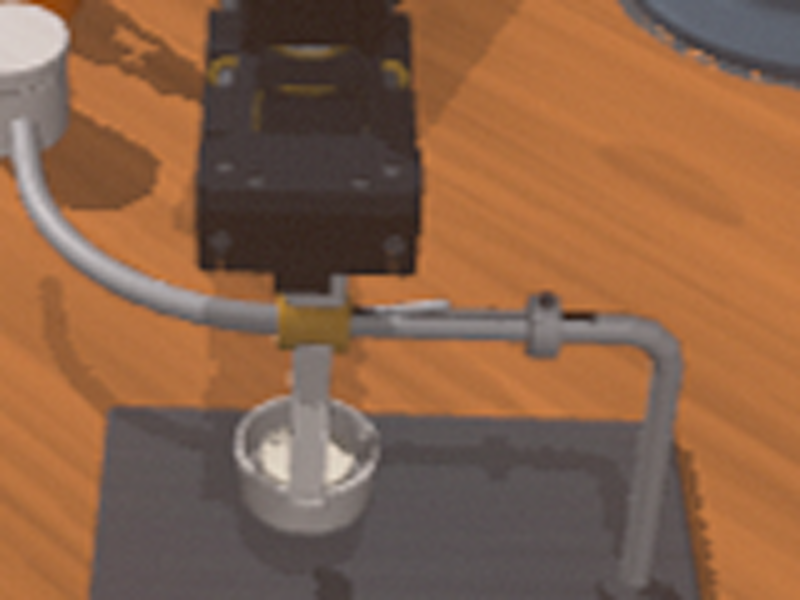

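The crop shows the bushing on the straight part at crop (315,322), the tongue's barb at (447,305) and the collar face at x=527. That leaves about 66 mm to home. Pushing gently over the tongue.

```bash

python3 -m crank '[[[0.12,0,0,0,0,0],[0.12,0,0,0,0,0],[0.12,0,0,0,0,0],[0,0,0,0,0,0]]]' >/dev/null
python3 arc.py
python3 -m crank '[[[0.1,0,0,0,0,0],[0.1,0,0,0,0,0],[0,0,0,0,0,0]]]' >/dev/null
python3 arc.py
python3 -m crank '[[[0.1,0,0,0,0,0],[0.1,0,0,0,0,0],[0,0,0,0,0,0]]]' >/dev/null
python3 arc.py
```

```text
t 17.42 s 206.4 right-off -3.47 z 185.1 yaw err 0.11 tilt [-0.001  0.001] | F along 0.1 right -1.0 z -1.3 tq [0.02 0.07 0.05]
t 17.67 s 211.7 right-off -3.41 z 185.4 yaw err 0.07 tilt [0.    0.001] | F along 1.2 right -0.0 z -0.5 tq [ 0.06  0.11 -0.01]
t 17.92 s 217.8 right-off -3.47 z 185.3 yaw err 0.07 tilt [0.    0.001] | F along 0.1 right 0.3 z 1.4 tq [-0.06  0.03  0.  ]
```

```bash

for i in 1; do python3 -m crank '[[[0.1,0,0,0,0,0],[0.1,0,0,0,0,0],[0,0,0,0,0,0]]]' >/dev/null
python3 arc.py
python3 -m crank '[[[0.1,0,0,0,0,0],[0.1,0,0,0,0,0],[0,0,0,0,0,0]]]' >/dev/null
python3 arc.py; done
```

```text
t 18.17 s 223.7 right-off -3.47 z 185.4 yaw err 0.06 tilt [0.    0.001] | F along -0.8 right 0.2 z 2.5 tq [-0.14 -0.12  0.09]
t 18.42 s 229.5 right-off -3.41 z 185.5 yaw err 0.06 tilt [0.001 0.001] | F along -1.6 right -0.0 z 4.5 tq [-0.36 -0.29 -0.08]
```

```bash

python3 -m crank '[[[0.1,0,0,0,0,0],[0.1,0,0,0,0,0],[0,0,0,0,0,0]]]' >/dev/null
python3 arc.py
python3 -m crank '[[[0.1,0,0,0,0,0],[0.1,0,0,0,0,0],[0,0,0,0,0,0]]]' >/dev/null
python3 arc.py
python3 - <<'E'
from h import *
cs=snap('scene'); cv2.imwrite('pics/c7.png',cv2.resize(cs[0][230:320,320:440],(800,600),interpolation=2))
E
```

```text
t 18.67 s 237.2 right-off -3.34 z 185.2 yaw err 0.09 tilt [-0.002  0.002] | F along 1.8 right -0.2 z 4.1 tq [0.3  0.31 0.02]
t 18.92 s 242.7 right-off -3.43 z 185.1 yaw err 0.10 tilt [-0.001  0.001] | F along 1.1 right 0.7 z 4.6 tq [0.19 0.17 0.01]
```

View pics/c7.png

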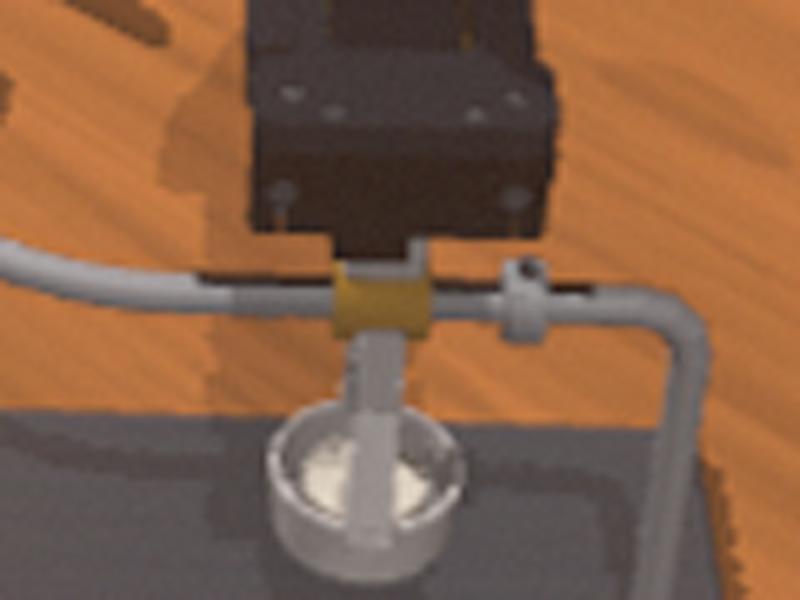

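The crop shows the bushing over the pressed barb, its front face at crop x=432 and the collar face at x=500, so about 19 mm remain. The holder is still upright.

```bash

python3 -m crank '[[[0.1,0,0,0,0,0],[0.1,0,0,0,0,0],[0,0,0,0,0,0]]]' >/dev/null
python3 arc.py
python3 -m crank '[[[0.1,0,0,0,0,0],[0.1,0,0,0,0,0],[0,0,0,0,0,0]]]' >/dev/null
python3 arc.py
python3 -m crank '[[[0.06,0,0,0,0,0],[0.04,0,0,0,0,0],[0,0,0,0,0,0]]]' >/dev/null
python3 arc.py
```

```text
t 19.22 s 248.0 right-off -3.59 z 185.1 yaw err 0.08 tilt [-0.     0.001] | F along 0.3 right 1.0 z 4.2 tq [ 0.17  0.13 -0.01]
t 19.47 s 254.0 right-off -3.69 z 185.0 yaw err 0.07 tilt [-0.001  0.001] | F along 1.5 right -0.1 z 4.9 tq [ 0.15  0.13 -0.09]
t 19.72 s 255.7 right-off -3.69 z 185.2 yaw err 0.05 tilt [ 0.001 -0.   ] | F along -2.7 right -0.1 z 4.4 tq [-0.49 -0.41 -0.  ]
```

```bash

python3 -m crank '[[[0.05,0,0,0,0,0],[0,0,0,0,0,0]]]' >/dev/null
python3 arc.py
python3 -m crank '[[[0.05,0,0,0,0,0],[0,0,0,0,0,0]]]' >/dev/null
python3 arc.py
```

```text
t 19.88 s 257.5 right-off -3.76 z 185.1 yaw err 0.03 tilt [ 0. -0.] | F along -1.7 right 0.2 z 5.4 tq [-0.42 -0.34 -0.02]
t 20.05 s 259.3 right-off -3.76 z 185.1 yaw err 0.04 tilt [0. 0.] | F along -1.0 right 0.6 z 4.6 tq [-0.3  -0.3   0.01]
```

```bash

python3 -m crank '[[[0.04,0,0,0,0,0],[0,0,0,0,0,0]]]' >/dev/null
python3 arc.py
python3 -m crank '[[[0.04,0,0,0,0,0],[0,0,0,0,0,0]]]' >/dev/null
python3 arc.py
python3 - <<'E'
from h import *
cs=snap('scene'); cv2.imwrite('pics/c8.png',cv2.resize(cs[0][240:300,340:420],(800,600),interpolation=2))
E
```

```text
t 20.22 s 262.1 right-off -3.83 z 184.2 yaw err 0.10 tilt [-0.002  0.001] | F along 0.5 right -0.1 z 1.0 tq [ 0.27 -0.15 -0.01]
t 20.38 s 262.5 right-off -3.86 z 184.3 yaw err 0.09 tilt [-0.001  0.   ] | F along -0.7 right 2.3 z -1.9 tq [ 0.34 -0.3  -0.05]
```

View pics/c8.png

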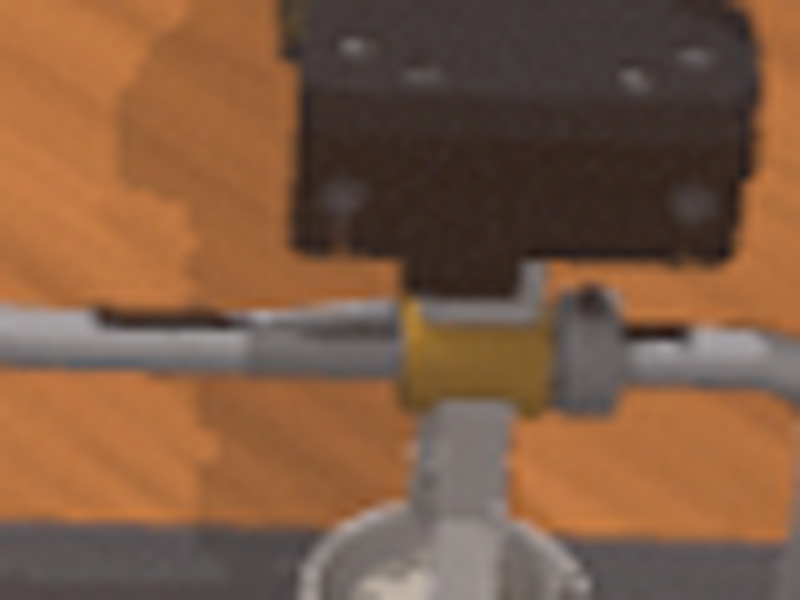

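The crop shows the bushing against the collar face at crop x=553 with the tongue sprung up behind it at (390,303). The vertical force also dropped as it clicked. Relaxing the side load and letting go.

```bash

python3 -m crank '[[[0,0.015,0.01,0,0,0],[0,0,0,0,0,0],[0,0,0,0,0,0]]]' >/dev/null
python3 arc.py
python3 -m crank '[[[0,0,0,0,0,0],[0,0,0,0,0,0],[0,0,0,0,0,0],[0,0,0,0,0,0],[0,0,0,0,0,0]]]' 0.4
python3 arc.py
```

```text
t 20.68 s 262.0 right-off -3.76 z 184.3 yaw err 0.06 tilt [-0.001 -0.   ] | F along 0.2 right -0.6 z -1.6 tq [ 0.08 -0.03 -0.  ]
time: 21.1
tool_pos: [523.6, 184.9, 184.8]
ee_rot: [1.226, 2.892, 0.0]
wrist_force: [0.5, 0.0, -0.4]
finger_gap: 0.373
grip_force: 0.0
t 21.10 s 261.5 right-off -3.36 z 184.8 yaw err 0.04 tilt [0. 0.] | F along -0.4 right 0.4 z -0.4 tq [-0.    0.02 -0.02]
```

```bash

python3 -m crank '[[[0,0,-0.2,0,0,0],[0,0,-0.4,0,0,0],[0,0,-0.7,0,0,0],[0,0,-0.8,0,0,0],[0,0,-0.8,0,0,0],[0,0,-0.6,0,0,0],[0,0,0,0,0,0],[0,0,0,0,0,0],[0,0,0,0,0,0],[0,0,0,0,0,0],[0,0,0,0,0,0],[0,0,0,0,0,0]]]'
python3 -m crank '[[[0,0,0,0,0,0],[0,0,0,0,0,0],[0,0,0,0,0,0],[0,0,0,0,0,0],[0,0,0,0,0,0],[0,0,0,0,0,0],[0,0,0,0,0,0],[0,0,0,0,0,0],[0,0,0,0,0,0],[0,0,0,0,0,0],[0,0,0,0,0,0],[0,0,0,0,0,0]]]' | grep force
python3 - <<'E'
from h import *
cs=snap('scene'); cv2.imwrite('pics/c9.png',cv2.resize(cs[0][225:315,330:450],(800,600),interpolation=2))
E
```

```text
time: 22.1
tool_pos: [523.1, 184.9, 288.8]
ee_rot: [-1.226, -2.891, 0.002]
wrist_force: [-0.6, -0.5, -0.2]
finger_gap: 0.399
grip_force: 0.0
wrist_force: [-0.9, 0.1, 0.2]
grip_force: 0.0
```

View pics/c9.png

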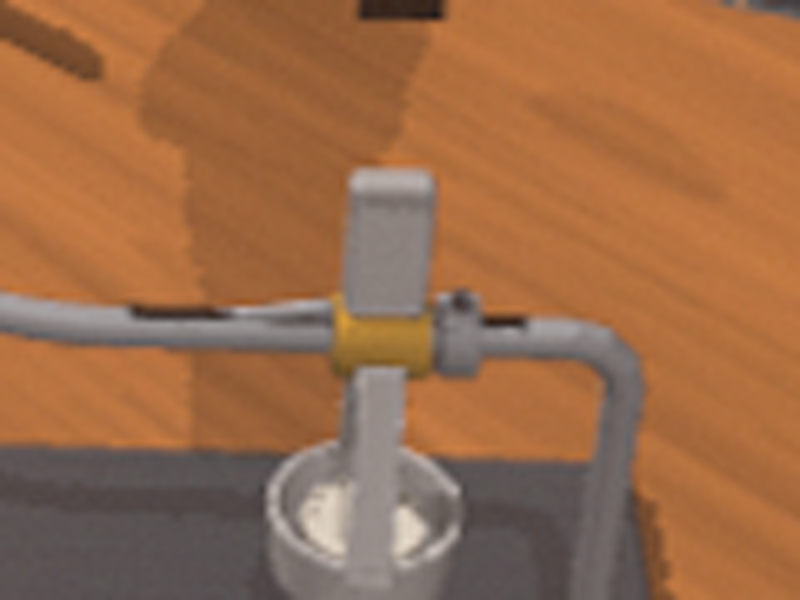

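The crop shows the holder hanging upright against the collar at crop x≈436, with the keeper up behind it at (320,303) and the gripper clear above. Handing in.

```bash
python3 -c "
from plant import bot
print(bot.job_done())"
```

```text
the job is handed in; nothing more can be done
None
```

The tealight holder hangs upright and fully home against the collar with the keeper up behind it; the gripper is clear, the mould, jar and tin were not touched, and I handed the job in at about 23 s (no verdict was returned).

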